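# Seat a stepped bracket on the setting block and feel that it does not rock

### The job

Pick up the stepped bracket and set it down gently so that it sits level and firm: its low foot flat on the table and the middle of its overhanging arm on the centre of the flat rectangular setting block that stands out on the open table (not the V-block, nor the spare blocks at the back), without shifting the blocks. Let go, then press down lightly with the fingertips on the arm where it lies over the block, to feel that the bracket does not rock, and leave it sitting there.

Things in the scene. Friction and masses are not known exactly. Their poses are not given: they have to be found in the camera images.
- bracket: Loose dark cast bracket, 0.35 to 0.7 kg, standing on its low foot. Origin: centre of the foot's underside; z up, x along the arm. Foot 50 x 50 mm, 12 thick. Upright web 14 thick (y), x -24 to 26, top at z 75: grasp it from above at about x 8 (centre of mass x 15), fingertips no lower than z 38. Arm: x 18 to 95, underside at z 25, hanging free; pressed unsupported, it tips nose-down.
- press_pad (a point): Point on the flat top of the bracket's overhanging arm (32 mm wide, 10 thick), mid-width, at x = 62, z = 35 mm in the bracket's frame: the middle of the stretch that shall lie over the block, and the place to press. The top is free from x = 50 (end of the sloping gusset below the web) to 95 mm.
- setting_block: Loose ground grey steel block, 50 mm (its x) x 75 mm (its y) x 25 mm high (as the bracket's step), flat top with six dark round holes, 0.7 kg (a spare one stands at the table's back). Origin: centre of its underside; z up. With the arm along the block's x and press_pad over its centre, 12 mm stay free between block and low foot. The long side nearer the robot has room for the foot.
- vee_block: Loose grey steel V-block, 45 x 50 mm, 42 mm high, a V-groove in its top; a bystander, too high for the bracket. Origin: centre of its underside. Leave it alone.
Mind the look-alikes: they are no part of the job. Of the things that look like the setting_block, the middle-sized one is meant.

How it is judged:
By the outcome, as a careful person would: the job done as asked, in the order asked, and still so for the second after the job is handed in, with the robot touching nothing.
It also fails if it takes over 50 s, if anything falls off the work surface, if the arm or the gripper's body presses on something with over 40 N, if the wrist force passes 120 N, or if a joint passes its speed limit or range.

### The arm

A 6-joint arm with a two-finger parallel gripper is mounted at the origin on a cart in front of the work surface, level with it; the furniture and walls round the work are solid. World frame = base frame: x ahead of the robot, y to its left, z up, the work surface at z = 0. Lengths are in m, angles in degrees, forces in N, time in s.
With the tool pointing down it reaches from about 0.4 to 0.825 m from the base axis. Payload 7 kg.
Tool frame: the origin (TCP) lies on the centre line of the jaws, within the pads' length; the fingertips stand 14 mm ahead of it and the grasp point (between the pads) lies 5 mm behind it; z points along the fingers, x is the direction in which the jaws open and shut, and the axes are right-handed (so a half turn about z gives the same grasp; the last joint's range is limited). The gripper opens to 88 mm and grips with 3 to 60 N. Pads are 19 mm wide; open, the fingers measure 130 mm over their backs; the gripper's body (78 mm by 193 mm) begins 47 mm behind the grasp point.
Start: joints at [-47.091, 20.546, 0.682, 0, -70.136, -16.507], TCP at [0.3, -0.605, 0.204] pointing down, gripper open.
Joint ranges: [-176.03, 176.03], [-82.01, 121.73], [-58.28, 71.71], [-173.87, 95.51], [-174.79, -0.11], [-173.66, 173.66]. Speed limits (degrees/s): [136.94, 136.94, 172.46, 180, 180, 180].

### API

Orientations are given as [roll, pitch, yaw] about the fixed x, y, z axes, in that order (R = Rz(yaw) Ry(pitch) Rx(roll)).
In Python, from plant import * gives the robot as it stands.
- The arm moves only by the shell command python3 -m handwheel 'ROWS' [OPENING]. ROWS is JSON, a list of rows, each a list of 2 entries, a list of its own where there are three numbers: the shift along the tool's x, y, z each as a share of 0.2 m, from -1 to 1, then the turn, a rotation vector about the tool's x, y, z each as a share of 360 degrees, from -1 to 1. In form: [[[tx, ty, tz], [ax, ay, az]], ...]. A call has 1 to 5 rows; each row is the pose to reach, as a shift and turn from the pose commanded when the call began, along the tool's axes at that moment, turning the shorter way round; what a row does not reach only later rows make up. A row lasts 1/12 s, in which the tool goes at most 41.7 mm and 7.16 degrees, less where a joint would pass 70% of its speed; a pose out of reach is approached as far as the arm can. A call with a number of a shift or a turn outside -1 to 1 is refused whole. A call with a gripper value outside its range is refused whole. OPENING is the closure, from -1 (fully open) to 1 (shut), set as the call begins (- or left out, the last holds). The fingers move at their own pace and stop on an object; the grip force is fixed at half the most. Time passes only in rows, so rows that repeat a pose let the fingers close. It gives the time, the measured TCP pose, the force and the opening at its end, in the units of the state.
- get_obs(): the state, without advancing time (a new reading comes with each control period).
- snapshot(name): name is "side" or "top" or "wrist"; returns a dict with "color" (480x640x3 uint8, red, green, blue), "z_map" (480x640 float32, m along the optical axis (not along the pixel's ray), 0 where there is no reading), "intrinsics" (3x3 intrinsics, pixels), "rvec" (rotation vector, rad) and "tvec" (3), from world to camera coordinates, as OpenCV has them. Camera axes: x right, y down, z forward; pixel columns grow to the right and rows downward; lengths in m; the calibration is good to about 2 mm. A picture is of the moment at which its call begins.
- close_job(): hands the job in, once; it reports no verdict.
The state is a dict: "clock": time; "joint_pos": joint angles; "qvel": joint speeds; "tau": joint torques, N m; "tool_pos": TCP position; "orientation": TCP orientation; "force": force on the tool from outside, world axes, zero at the start; "moment": the same for the moment, N m; "opening": finger opening in m.
Only numpy, scipy, OpenCV 4.12 (cv2) and the standard library are available. Lean on these libraries where they do the work, as an engineer would, in place of code of your own. Each camera call takes 0.05 s, during which the arm holds its last target. There are 200 camera calls.

## Working session

There is one attempt and no reset: what is moved stays moved. The work goes in short steps, Python scripts to look and compute and a shell command to move; the robot and the scene stay as the last step left them, time stands still between calls to the robot, and variables do not carry over. Pictures are saved under pics/ and viewed, about 8 in all and at most 12, crops included, and the job is handed in when it is done.

```bash
ls; mkdir -p pics
cat > h.py <<'E'
from plant import *
import numpy as np, cv2
from scipy.spatial.transform import Rotation as Ro
def shot(n,f=None):
    s=snapshot(n)
    if f: cv2.imwrite('pics/'+f,s['color'][:,:,::-1])
    return s
def world(s):
    K=np.array(s['intrinsics']);R=cv2.Rodrigues(np.array(s['rvec'],float))[0];t=np.array(s['tvec']).ravel()
    z=s['z_map'];v,u=np.mgrid[:480,:640]
    P=np.stack([(u-K[0,2])/K[0,0]*z,(v-K[1,2])/K[1,1]*z,z],-1)
    W=(P-t)@R; W[z==0]=np.nan
    return W
def ray(s,u,v,h):
    K=np.array(s['intrinsics']);R=cv2.Rodrigues(np.array(s['rvec'],float))[0];t=np.array(s['tvec']).ravel()
    c=-R.T@t; d=R.T@np.linalg.solve(K,[u,v,1]); return c+d*(h-c[2])/d[2]
E
python3 - <<'E'
from h import *
for n in('top','side'):
    s=shot(n,n+'0.png'); np.savez('/tmp/%s0.npz'%n,**s)
    R=cv2.Rodrigues(np.array(s['rvec'],float))[0]; print(n,-R.T@np.array(s['tvec']).ravel(),R[2])
print(get_obs())
E
```

```text
pics
top [ 0.49781829 -0.02177918  1.4136609 ] [ 0.08752118  0.00540061 -0.99614802]
side [0.16465864 0.7634463  0.66025731] [ 0.43105855 -0.71151555 -0.55491815]
{'clock': 0.1, 'joint_pos': array([-4.70912676e+01,  2.05872011e+01,  6.39294169e-01, -1.93558496e-02,
       -7.01349263e+01, -1.65042760e+01]), 'qvel': array([-0.01541745, -0.07628912,  0.07332096,  0.09371404,  0.05014989,
        0.02656962]), 'tau': array([-4.82321557e-03, -5.84161627e+01,  2.93748611e+01,  7.01576695e+00,
        1.00813323e-02, -7.14292037e-05]), 'tool_pos': array([ 0.29992371, -0.60418466,  0.20311483]), 'orientation': array([-1.79993913e+02, -8.45901487e-02,  1.16397862e+02]), 'force': array([ 0.69263944,  0.32852266, -0.39363691]), 'moment': array([-0.04311209, -0.00929346, -0.02896619]), 'opening': 0.08764535939236087}
```

View pics/top0.png

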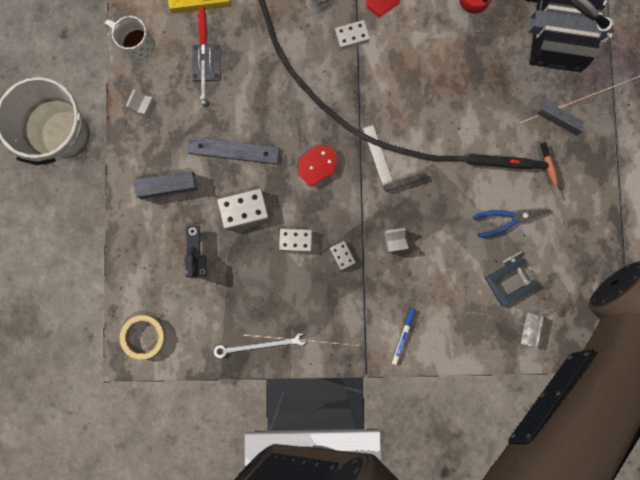

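View pics/side0.png

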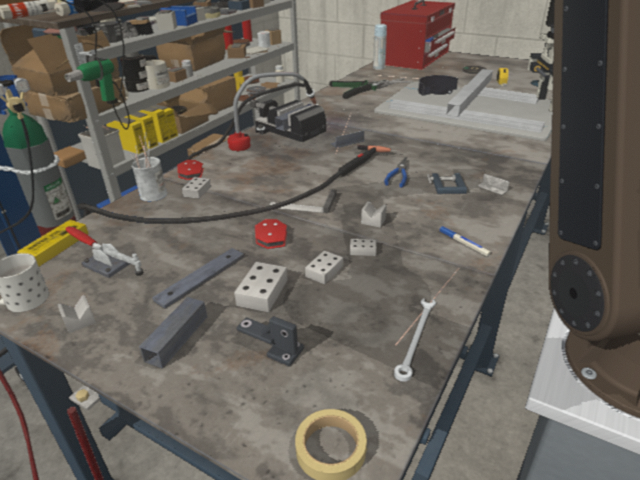

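The top view shows blocks with six holes at (243,209) large, (295,240) middle and (342,255) small, plus a spare at (352,34). The bracket is at (195,252) with its arm towards the image top, and the V-block is at (397,240). I'll measure the sizes and enlarge the candidates.

Run:
```python
from h import *
s=dict(np.load('/tmp/top0.npz')); W=world(s)
img=s['color'];cv2.imwrite('pics/crop.png',cv2.resize(img[180:320,160:380,::-1],None,fx=3.6,fy=3.6,interpolation=cv2.INTER_CUBIC))
print('table z',np.nanmedian(W[290:310,250:300,2]))
for nm,(u0,u1,v0,v1) in dict(large=(212,274,183,234),mid=(275,317,225,255),small=(326,360,238,274),spare=(330,374,15,52),br=(178,212,222,284),vee=(380,412,225,256)).items():
    w=W[v0:v1,u0:u1]; c=img[v0:v1,u0:u1].astype(int)
    top=np.nanpercentile(w[...,2],95)
    m=(w[...,2]>0.008).astype(np.uint8) if nm=='br' else (w[...,2]>top-.006).astype(np.uint8)
    cs,_=cv2.findContours(m,0,1);k=max(cs,key=cv2.contourArea)[:,0]
    p=np.array([ray(s,u0+a,v0+b,top)[:2] for a,b in k])
    r=cv2.minAreaRect((p*1000).astype(np.float32)); print(nm,'top',top.round(4),'pix',m.sum(),r)
w=W[222:284,178:212]
for lo,hi in((.008,.02),(.028,.045),(.065,.085)):
    m=((w[...,2]>lo)&(w[...,2]<hi)).astype(np.uint8);q=w[m>0]
    print(lo,len(q),np.median(q,0),cv2.minAreaRect((q[:,:2]*1000).astype(np.float32)))
```

```text
table z 0.0006173100805044777
large top 0.0397 pix 1102 ((675.711181640625, 156.6277618408203), (70.92066192626953, 106.09736633300781), 13.334378242492676)
mid top 0.0295 pix 506 ((600.6171264648438, 34.071441650390625), (73.25797271728516, 49.70851135253906), 88.96952819824219)
small top 0.0226 pix 349 ((561.4321899414062, -76.77273559570312), (58.15239334106445, 38.18754577636719), 25.42176055908203)
spare top 0.0292 pix 507 ((1100.706298828125, -111.64066314697266), (51.17044448852539, 74.85022735595703), 16.031904220581055)
br top 0.0733 pix 857 ((573.7808227539062, 260.2550354003906), (116.78844451904297, 49.52489471435547), 2.2274951934814453)
vee top 0.0432 pix 178 ((612.685546875, -201.67355346679688), (14.238548278808594, 44.7539176940918), 8.44722843170166)
0.008 218 [0.54015524 0.26063068 0.0126489 ] ((577.4349975585938, 278.48223876953125), (143.631591796875, 62.252052307128906), 0.25708264112472534)
0.028 415 [0.60026565 0.27056322 0.03567326] ((577.552734375, 274.2618103027344), (32.09358596801758, 117.80451202392578), 89.50934600830078)
0.065 149 [0.54326942 0.27157273 0.07446938] ((544.3578491210938, 272.27667236328125), (52.58524703979492, 15.050896644592285), 4.849914073944092)
```

View pics/crop.png

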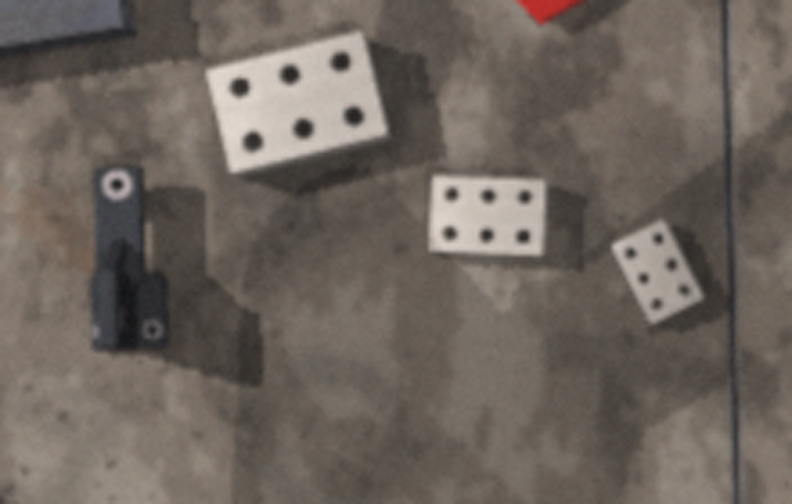

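The crop confirms the middle block at (295,240): it measures 73–75 x 50 mm with its top at about 25 mm. The large one (106 x 71) and the small one (58 x 38) don't fit. I'll move over towards the bracket, then look with the wrist camera.

```bash
python3 -m handwheel '[[[0.74,0.67,0],[0,0,0.0733]],[[0.74,0.67,0],[0,0,0.0733]],[[0.74,0.67,0],[0,0,0.0733]],[[0.74,0.67,0],[0,0,0.0733]],[[0.74,0.67,0],[0,0,0.0733]]]'
for i in 1 2 3; do python3 -m handwheel '[[[0.96,0.27,0],[0,0,0]],[[0.96,0.27,0],[0,0,0]],[[0.96,0.27,0],[0,0,0]],[[0.96,0.27,0],[0,0,0]],[[0.96,0.27,0],[0,0,0]]]'; done
python3 - <<'E'
from h import *
o=get_obs();print(o['tool_pos'],o['orientation'],o['joint_pos'])
E
```

```text
clock: 0.52
tool_pos: [0.3542, -0.4102, 0.2035]
orientation: [-180.0, -0.0, 89.6]
force: [1.3, -0.4, -0.7]
opening: 0.0876
clock: 0.93
tool_pos: [0.4083, -0.218, 0.204]
orientation: [180.0, -0.0, 90.0]
force: [-0.5, 0.3, -0.0]
opening: 0.088
clock: 1.35
tool_pos: [0.4624, -0.0257, 0.2041]
orientation: [180.0, -0.0, 90.1]
force: [0.7, -0.7, 0.1]
opening: 0.0877
clock: 1.77
tool_pos: [0.5164, 0.1665, 0.2037]
orientation: [-180.0, -0.0, 90.1]
force: [0.9, -0.6, 1.0]
opening: 0.0875
[0.51638968 0.16646009 0.2037217 ] [-1.79996937e+02 -5.15350584e-03  9.00738117e+01] [ 3.85644858e+01  8.09152213e+00 -1.61068337e+01 -6.51257412e-03
 -6.58008346e+01 -1.28488004e+02]
```

```bash
python3 -m handwheel '[[[0.52,0.07,-0.3],[0,0,0]],[[0.52,0.07,-0.3],[0,0,0]],[[0.52,0.07,-0.3],[0,0,0]],[[0.52,0.07,-0.3],[0,0,0]],[[0.52,0.07,-0.3],[0,0,0]]]'
python3 - <<'E'
from h import *
s=shot('wrist','w1.png');np.savez('/tmp/w1.npz',**s)
R=cv2.Rodrigues(np.array(s['rvec'],float))[0]; print(-R.T@np.array(s['tvec']).ravel(),R)
W=world(s)
for lo,hi in((.008,.016),(.030,.040),(.07,.08)):
    m=((W[...,2]>lo)&(W[...,2]<hi)&(abs(W[...,1]-.27)<.06)&(abs(W[...,0]-.58)<.1)).astype(np.uint8);n,l,st,c=cv2.connectedComponentsWithStats(m)
    if n>1:
        i=1+st[1:,4].argmax();q=W[l==i];print(lo,st[i],np.median(q,0),cv2.minAreaRect((q[:,:2]*1000).astype(np.float32)))
E
```

```text
clock: 2.18
tool_pos: [0.5302, 0.2695, 0.264]
orientation: [180.0, -0.0, 90.1]
force: [-0.9, -0.1, -1.5]
opening: 0.0875
[0.45068484 0.26870348 0.4442195 ] [[-2.82273253e-03  9.99995897e-01  4.87245326e-04]
 [ 9.55954785e-01  2.55540726e-03  2.93502844e-01]
 [ 2.93500395e-01  1.29426453e-03 -9.55958076e-01]]
0.008 [ 296  167   49   48 1486] [0.54040092 0.26754821 0.01145982] ((542.8518676757812, 270.74066162109375), (49.67243957519531, 49.94852066040039), 1.7628298997879028)
0.03 [ 305  213   33   71 1783] [0.60365054 0.27200614 0.03430821] ((599.3069458007812, 272.061279296875), (76.92660522460938, 31.835325241088867), 1.6496403217315674)
0.07 [313 179  16  54 811] [0.54318709 0.27057054 0.07418488] ((543.6998901367188, 270.90625), (48.788970947265625, 13.721368789672852), 0.5174955725669861)
```

View pics/w1.png

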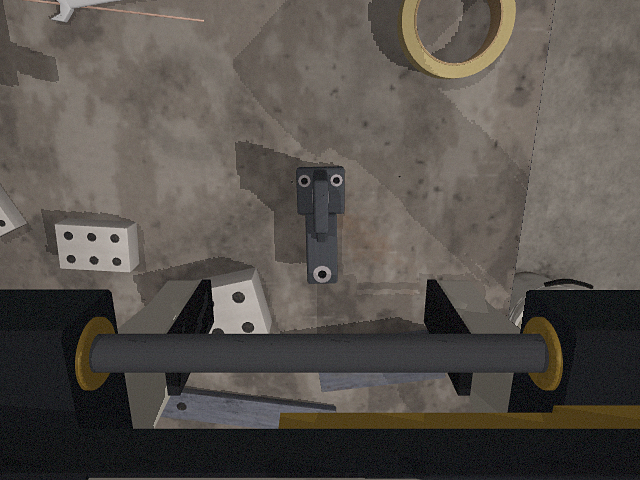

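The wrist view shows the bracket at (320,225), arm pointing down the image, and the setting block at (97,246), both clear. I'll measure the block and the bracket yaw here.

Run:
```python
from h import *
s=dict(np.load('/tmp/w1.npz'));W=world(s)
def rect(s,u0,u1,v0,v1,h,thr):
    g=cv2.cvtColor(s['color'],cv2.COLOR_RGB2GRAY);W=world(s)
    m=np.zeros_like(g);m[v0:v1,u0:u1]=(W[v0:v1,u0:u1,2]>h-thr)
    cs,_=cv2.findContours(m,0,1);k=max(cs,key=cv2.contourArea)[:,0]
    p=np.array([ray(s,a,b,h)[:2] for a,b in k])
    return cv2.minAreaRect((p*1000).astype(np.float32))
print('block wrist',rect(s,40,145,205,285,.025,.004))
t=dict(np.load('/tmp/top0.npz'));print('block top',rect(t,275,317,225,255,.025,.012))
# hole-based yaw
for lo,hi,nm in((.030,.040,'arm'),(.07,.08,'web')):
    m=(W[...,2]>lo)&(W[...,2]<hi)&(abs(W[...,1]-.27)<.03)&(abs(W[...,0]-.58)<.07)
    q=W[m][:,:2];xs=np.arange(q[:,0].min()+.006,q[:,0].max()-.006,.003)
    mid=[(a:=q[abs(q[:,0]-x)<.0025][:,1],(a.min()+a.max())/2)[1] for x in xs]
    f=np.polyfit(xs,mid,1);print(nm,'yaw',np.degrees(np.arctan(f[0])),'y at .55',np.polyval(f,.55),'at .6',np.polyval(f,.6),q[:,0].min(),q[:,0].max())
# holes: arm tip hole and the foot's two via bright rings
g=cv2.cvtColor(s['color'],cv2.COLOR_RGB2GRAY)
m=((g>140)&(abs(W[...,1]-.272)<.03)&(abs(W[...,0]-.58)<.065)&(W[...,2]>.006)).astype(np.uint8)
n,l,st,c=cv2.connectedComponentsWithStats(m)
for i in range(1,n):
    if st[i,4]>15: print('ring',c[i],st[i,4],ray(s,*c[i],.035 if c[i][1]>240 else .012))
# block dark holes
d=((g<70)).astype(np.uint8);d[:, :60]=0;d[:,130:]=0;d[:225]=0;d[270:]=0
n,l,st,c=cv2.connectedComponentsWithStats(d)
H=np.array([ray(s,*c[i],.025) for i in range(1,n) if 15<st[i,4]<200]);print(H.round(4),H.mean(0))
```

```text
block wrist ((601.2538452148438, 33.08210372924805), (76.51912689208984, 50.755855560302734), 86.5329818725586)
block top ((600.0025634765625, 33.95516586303711), (74.88297271728516, 50.52837371826172), 86.47904205322266)Traceback (most recent call last):
  File "<stdin>", line 15, in <module>
    return umr_minimum(a, axis, None, out, keepdims, initial, where)
ValueError: zero-size array to reduction operation minimum which has no identity
```

```bash
python3 -m handwheel '[[[0.007,0.103,0],[0,0,-0.0042]],[[0.007,0.103,0.2],[0,0,-0.0042]],[[0.007,0.103,0.4],[0,0,-0.0042]],[[0.007,0.103,0.55],[0,0,-0.0042]],[[0.007,0.103,0.7],[0,0,-0.0042]]]'
python3 -m handwheel '[[[0,0,0],[0,0,0]],[[0,0,0.1],[0,0,0]],[[0,0,0.2],[0,0,0]],[[0,0,0.3],[0,0,0]],[[0,0,0.3],[0,0,0]]]'
python3 -m handwheel '[[[0,0,0],[0,0,0]],[[0,0,0],[0,0,0]]]'
```

```text
clock: 2.65
tool_pos: [0.5496, 0.2667, 0.1215]
orientation: [-179.9, 0.1, 91.4]
force: [-0.3, 0.2, 0.5]
opening: 0.0877
clock: 3.07
tool_pos: [0.549, 0.2669, 0.0616]
orientation: [-179.8, 0.2, 91.4]
force: [-0.7, -1.2, -0.6]
opening: 0.0877
clock: 3.23
tool_pos: [0.5517, 0.2691, 0.0659]
orientation: [179.9, -0.0, 91.5]
force: [0.9, -0.0, 0.1]
opening: 0.0875
```

```bash
python3 -m handwheel '[[[0.007,0,0.02],[0,0,0]],[[0.007,0,0.04],[0,0,0]],[[0.007,0,0.04],[0,0,0]],[[0.007,0,0.04],[0,0,0]],[[0.007,0,0.04],[0,0,0]]]'
python3 - <<'E'
from h import *
for i in range(3):
  s=shot('wrist'); o=get_obs(); print(o['tool_pos'],o['orientation'],o['qvel'].round(1))
E
```

```text
clock: 3.65
tool_pos: [0.5508, 0.2705, 0.0562]
orientation: [180.0, -0.0, 91.5]
force: [-0.2, 0.2, -0.4]
opening: 0.0877
[0.55081366 0.27051444 0.0561736 ] [ 1.79986745e+02 -6.46791188e-03  9.15362806e+01] [ 0.   0.1 -0.1 -0.   0.  -0. ]
[0.55082258 0.27052147 0.05616779] [ 1.79986732e+02 -9.15131470e-03  9.15274901e+01] [-0.1 -0.   0.  -0.   0.1 -0.1]
[0.55080153 0.27047875 0.05611049] [ 1.79990789e+02 -4.16497360e-03  9.15324558e+01] [-0.   0.1  0.1 -0.   0.  -0. ]
```

Settled, so I'll close the jaws.

```bash
for i in 1 2; do python3 -m handwheel '[[[0,0,0],[0,0,0]],[[0,0,0],[0,0,0]],[[0,0,0],[0,0,0]],[[0,0,0],[0,0,0]],[[0,0,0],[0,0,0]]]' 1; done
python3 -m handwheel '[[[0,0,-0.02],[0,0,0]],[[0,0,-0.05],[0,0,0]],[[0,0,-0.08],[0,0,0]],[[0,0,-0.12],[0,0,0]],[[0,0,-0.16],[0,0,0]]]'
python3 -m handwheel '[[[0,0,-0.05],[0,0,0]],[[0,0,-0.1],[0,0,0]],[[0,0,-0.15],[0,0,0]],[[0,0,-0.2],[0,0,0]],[[0,0,-0.2],[0,0,0]]]'
python3 -m handwheel '[[[0,0,0],[0,0,0]],[[0,0,0],[0,0,0]],[[0,0,0],[0,0,0]],[[0,0,0],[0,0,0]]]'
```

```text
clock: 4.22
tool_pos: [0.5507, 0.2704, 0.056]
orientation: [180.0, 0.0, 91.5]
force: [0.2, -0.1, 0.2]
opening: 0.0596
clock: 4.63
tool_pos: [0.5507, 0.2704, 0.056]
orientation: [180.0, -0.0, 91.5]
force: [-0.9, -0.4, -0.8]
opening: 0.0262
clock: 5.05
tool_pos: [0.5509, 0.2705, 0.0891]
orientation: [180.0, -0.0, 91.5]
force: [0.3, -0.4, 0.2]
opening: 0.0008
clock: 5.47
tool_pos: [0.5519, 0.2712, 0.1308]
orientation: [179.8, -0.1, 91.5]
force: [0.2, 0.7, 0.5]
opening: 0.0005
clock: 5.8
tool_pos: [0.5504, 0.2701, 0.1272]
orientation: [-179.9, 0.0, 91.5]
force: [-0.5, -0.2, -0.2]
opening: 0.0005
```

I lifted before the fingers had closed. I'll open up and re-measure the bracket.

```bash
for i in 1 2; do python3 -m handwheel '[[[0,-0.1,-0.4],[0,0,0]],[[0,-0.1,-0.6],[0,0,0]],[[0,-0.1,-0.6],[0,0,0]],[[0,-0.1,-0.6],[0,0,0]],[[0,-0.1,-0.6],[0,0,0]]]' -1; done
cat > m.py <<'E'
from h import *
import sys
s=shot('wrist',sys.argv[1]);np.savez('/tmp/w2.npz',**s);W=world(s)
cx,cy=float(sys.argv[2]),float(sys.argv[3])
for lo,hi in((.008,.016),(.030,.040),(.07,.08)):
    m=((W[...,2]>lo)&(W[...,2]<hi)&(abs(W[...,1]-cy)<.08)&(abs(W[...,0]-cx)<.12)).astype(np.uint8);n,l,st,c=cv2.connectedComponentsWithStats(m)
    if n>1:
        i=1+st[1:,4].argmax();q=W[l==i];print(lo,st[i],np.median(q,0),cv2.minAreaRect((q[:,:2]*1000).astype(np.float32)))
o=get_obs();print(o['tool_pos'],o['orientation'],o['opening'])
E
python3 m.py w2.png .58 .27
```

```text
clock: 6.22
tool_pos: [0.5315, 0.2708, 0.2507]
orientation: [179.8, -0.2, 91.5]
force: [-0.1, -0.6, -0.6]
opening: 0.0281
clock: 6.63
tool_pos: [0.5111, 0.2699, 0.3695]
orientation: [179.9, -0.1, 91.5]
force: [0.5, 0.1, -0.9]
opening: 0.0616
0.008 [299 169  39  38 966] [0.5403709  0.26914528 0.01153812] ((542.9566650390625, 270.6273193359375), (49.5703010559082, 49.00275802612305), 2.359555959701538)
0.03 [ 306  205   25   58 1189] [0.60418509 0.27191876 0.03425732] ((599.2213745117188, 272.08782958984375), (76.71388244628906, 31.495813369750977), 1.2811970710754395)
0.07 [313 178  12  43 500] [0.54309323 0.27093969 0.07414509] ((543.6798095703125, 271.0146179199219), (49.19932174682617, 12.882037162780762), 1.3980350494384766)
[0.5105133  0.26955283 0.36737207] [-1.79961199e+02 -1.82781039e-02  9.15282785e+01] 0.06578925516384639
```

View pics/w2.png

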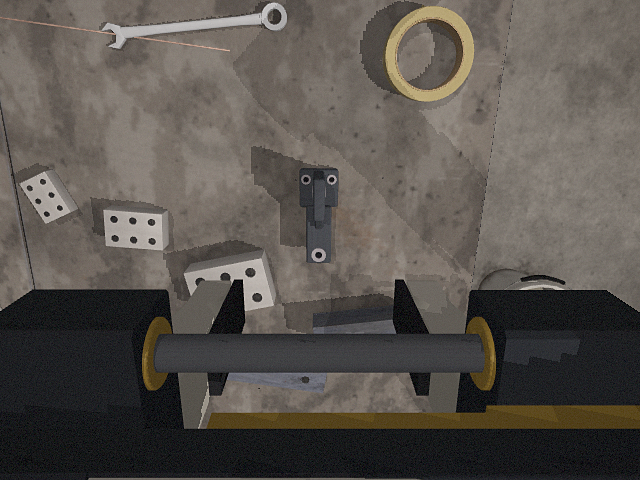

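The bracket stands unmoved at (320,210), upright, with the same pose as before. I'll descend again and wait for full closure this time.

```bash
python3 -m handwheel '[[[0,0.2,0.15],[0,0,0]],[[0,0.2,0.35],[0,0,0]],[[0,0.2,0.55],[0,0,0]],[[0,0.2,0.75],[0,0,0]],[[0,0.2,0.95],[0,0,0]]]' -1
python3 -m handwheel '[[[0,0,0],[0,0,0]],[[0,0,0.1],[0,0,0]],[[0,0,0.25],[0,0,0]],[[0,0,0.35],[0,0,0]],[[0,0,0.35],[0,0,0]]]'
python3 -m handwheel '[[[0,0,0],[0,0,0]],[[0,0,0],[0,0,0]],[[0,0,0],[0,0,0]],[[0,0,0],[0,0,0]]]'
```

```text
clock: 7.1
tool_pos: [0.5494, 0.269, 0.1733]
orientation: [-179.8, 0.1, 91.5]
force: [0.7, 0.3, 0.3]
opening: 0.0878
clock: 7.52
tool_pos: [0.5486, 0.2687, 0.1043]
orientation: [-179.7, 0.3, 91.5]
force: [-1.7, 0.3, -0.7]
opening: 0.0874
clock: 7.85
tool_pos: [0.5515, 0.271, 0.1098]
orientation: [179.9, -0.1, 91.5]
force: [0.6, 0.6, -0.0]
opening: 0.0874
```

```bash
python3 -m handwheel '[[[0,-0.002,0.08],[0,0,0]],[[0,-0.002,0.16],[0,0,0]],[[0,-0.002,0.22],[0,0,0]],[[0,-0.002,0.26],[0,0,0]],[[0,-0.002,0.265],[0,0,0]]]'
python3 -m handwheel '[[[0,0,0],[0,0,0]],[[0,0,0],[0,0,0]],[[0,0,0],[0,0,0]],[[0,0,0],[0,0,0]]]'
for i in 1 2 3; do python3 -m handwheel '[[[0,0,0],[0,0,0]],[[0,0,0],[0,0,0]],[[0,0,0],[0,0,0]],[[0,0,0],[0,0,0]],[[0,0,0],[0,0,0]]]' 1; done
```

```text
clock: 8.27
tool_pos: [0.5499, 0.2701, 0.0542]
orientation: [-179.9, 0.0, 91.5]
force: [-0.8, 0.3, 0.2]
opening: 0.0876
clock: 8.6
tool_pos: [0.5508, 0.2708, 0.0558]
orientation: [179.9, -0.0, 91.5]
force: [-0.0, 0.3, 0.5]
opening: 0.0876
clock: 9.02
tool_pos: [0.5503, 0.2704, 0.055]
orientation: [180.0, -0.0, 91.5]
force: [0.1, -0.7, 0.6]
opening: 0.0598
clock: 9.43
tool_pos: [0.5503, 0.2704, 0.0549]
orientation: [-180.0, 0.0, 91.5]
force: [-0.1, -0.6, 0.4]
opening: 0.0266
clock: 9.85
tool_pos: [0.5503, 0.2704, 0.055]
orientation: [180.0, -0.0, 91.5]
force: [0.2, 0.1, 0.1]
opening: 0.0011
```

The opening reads 1 mm, so nothing is between the jaws. I'll look at it.

Run:
```python
from h import *
a=shot('wrist')['color'];b=shot('side')['color'];t=shot('top')['color']
np.savez('/tmp/x.npz',a=a,b=b,t=t)
c=cv2.resize(b[270:400,200:360],(480,390));d=cv2.resize(a,(520,390))
o=np.hstack([d,c]);cv2.imwrite('pics/miss.png',cv2.resize(o,(800,312))[:,:,::-1])
```

```text
(no output)
```

View pics/miss.png

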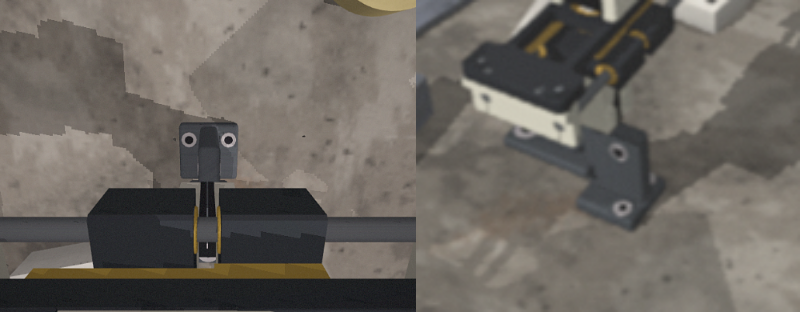

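The jaws closed ahead of the web, above the arm. I need to measure where the fingers really are compared with the reported TCP.

Run:
```python
from h import *
o=get_obs();print(o['tool_pos'],o['joint_pos'].round(2))
s=shot('wrist');W=world(s)
for v in range(180,410,12): print(v,[tuple((W[v,u]*1000).round(0)) for u in (308,319,330)])
b=shot('side');Wb=world(b)
t=shot('top');Wt=world(t)
m=(Wt[...,2]>.1)&(abs(Wt[...,1]-.27)<.14)&(Wt[...,0]>.4)&(Wt[...,0]<.75)
for lo,hi in((.1,.13),(.13,.16),(.16,.2),(.2,.3)):
    k=m&(Wt[...,2]>lo)&(Wt[...,2]<hi); print(lo,k.sum(),np.nanpercentile(Wt[k],[2,50,98],axis=0).round(3).tolist() if k.any() else '')
k=(Wb[...,2]>.042)&(Wb[...,2]<.2)&(abs(Wb[...,1]-.27)<.03)&(abs(Wb[...,0]-.57)<.08)
for lo in np.arange(.04,.12,.01):
    q=Wb[k&(Wb[...,2]>lo)&(Wb[...,2]<lo+.01)]; print(lo.round(3),len(q),np.percentile(q,[2,50,98],axis=0).round(3).tolist() if len(q) else '')
```

```text
[0.55036989 0.27043661 0.05499398] [  44.39   22.34  -17.92    0.    -49.73 -132.87]
180 [(np.float64(515.0), np.float64(263.0), np.float64(-0.0)), (np.float64(515.0), np.float64(269.0), np.float64(-0.0)), (np.float64(514.0), np.float64(275.0), np.float64(-1.0))]
192 [(np.float64(519.0), np.float64(263.0), np.float64(11.0)), (np.float64(519.0), np.float64(269.0), np.float64(10.0)), (np.float64(519.0), np.float64(275.0), np.float64(10.0))]
204 [(np.float64(521.0), np.float64(264.0), np.float64(29.0)), (np.float64(520.0), np.float64(269.0), np.float64(36.0)), (np.float64(520.0), np.float64(275.0), np.float64(36.0))]
216 [(np.float64(520.0), np.float64(264.0), np.float64(56.0)), (np.float64(520.0), np.float64(269.0), np.float64(58.0)), (np.float64(520.0), np.float64(274.0), np.float64(57.0))]
228 [(np.float64(521.0), np.float64(265.0), np.float64(73.0)), (np.float64(520.0), np.float64(269.0), np.float64(74.0)), (np.float64(520.0), np.float64(274.0), np.float64(72.0))]
240 [(np.float64(525.0), np.float64(265.0), np.float64(74.0)), (np.float64(525.0), np.float64(269.0), np.float64(75.0)),
[... 2728 characters left out ...]
, 0.232, 0.194]]
0.2 578 [[0.507, 0.221, 0.205], [0.546, 0.229, 0.245], [0.587, 0.254, 0.297]]
0.04 100 [[0.52, 0.272, 0.042], [0.543, 0.28, 0.046], [0.577, 0.281, 0.05]]
0.05 115 [[0.519, 0.269, 0.05], [0.538, 0.28, 0.055], [0.57, 0.282, 0.06]]
0.06 121 [[0.519, 0.269, 0.06], [0.54, 0.28, 0.065], [0.567, 0.282, 0.07]]
0.07 126 [[0.519, 0.267, 0.071], [0.532, 0.277, 0.075], [0.561, 0.281, 0.078]]
0.08 73 [[0.539, 0.255, 0.081], [0.541, 0.285, 0.086], [0.56, 0.289, 0.09]]
0.09 92 [[0.539, 0.258, 0.09], [0.541, 0.285, 0.094], [0.56, 0.289, 0.099]]
0.1 76 [[0.539, 0.258, 0.1], [0.541, 0.284, 0.104], [0.554, 0.29, 0.11]]
0.11 37 [[0.538, 0.274, 0.111], [0.54, 0.286, 0.115], [0.547, 0.292, 0.12]]
```

Run:
```python
from h import *
d=np.load('/tmp/x.npz')
a=cv2.resize(d['a'][215:400,265:375],(356,600),interpolation=cv2.INTER_CUBIC);b=cv2.resize(d['b'][285:395,225:306],(442,600),interpolation=cv2.INTER_CUBIC)
cv2.imwrite('pics/z.png',np.hstack([a,b])[:,:,::-1])
s=shot('wrist');W=world(s)
for v in (284,292,300,315): print(v,[(u,*(W[v,u,1:]*1000).round(0).astype(int)) for u in range(296,344,3)])
```

```text
284 [(296, np.int64(261), np.int64(86)), (299, np.int64(262), np.int64(85)), (302, np.int64(263), np.int64(85)), (305, np.int64(264), np.int64(85)), (308, np.int64(266), np.int64(86)), (311, np.int64(267), np.int64(82)), (314, np.int64(268), np.int64(82)), (317, np.int64(269), np.int64(82)), (320, np.int64(270), np.int64(82)), (323, np.int64(271), np.int64(82)), (326, np.int64(273), np.int64(82)), (329, np.int64(274), np.int64(85)), (332, np.int64(275), np.int64(85)), (335, np.int64(276), np.int64(85)), (338, np.int64(277), np.int64(86)), (341, np.int64(278), np.int64(85))]
292 [(296, np.int64(264), np.int64(150)), (299, np.int64(265), np.int64(150)), (302, np.int64(263), np.int64(92)), (305, np.int64(265), np.int64(91)), (308, np.int64(266), np.int64(89)), (311, np.int64(267), np.int64(89)), (314, np.int64(268), np.int64(89)), (317, np.int64(269), np.int64(89)), (320, np.int64(270), np.int64(89)), (323, np.int64(271), np.int64(89)), (326, np.int64(273), np.int64(88)), (329, np.int64(274), np.int64(89)), (332, np.int64(275), np.int64(92)), (335, np.int64(276), np.int64(92)), (338, np
[... 547 characters left out ...]
np.int64(275), np.int64(98)), (338, np.int64(273), np.int64(154)), (341, np.int64(274), np.int64(154))]
315 [(296, np.int64(264), np.int64(160)), (299, np.int64(265), np.int64(157)), (302, np.int64(264), np.int64(110)), (305, np.int64(265), np.int64(110)), (308, np.int64(266), np.int64(106)), (311, np.int64(267), np.int64(107)), (314, np.int64(268), np.int64(107)), (317, np.int64(269), np.int64(107)), (320, np.int64(270), np.int64(107)), (323, np.int64(271), np.int64(107)), (326, np.int64(272), np.int64(107)), (329, np.int64(273), np.int64(107)), (332, np.int64(274), np.int64(109)), (335, np.int64(275), np.int64(109)), (338, np.int64(273), np.int64(158)), (341, np.int64(273), np.int64(160))]
```

View pics/z.png

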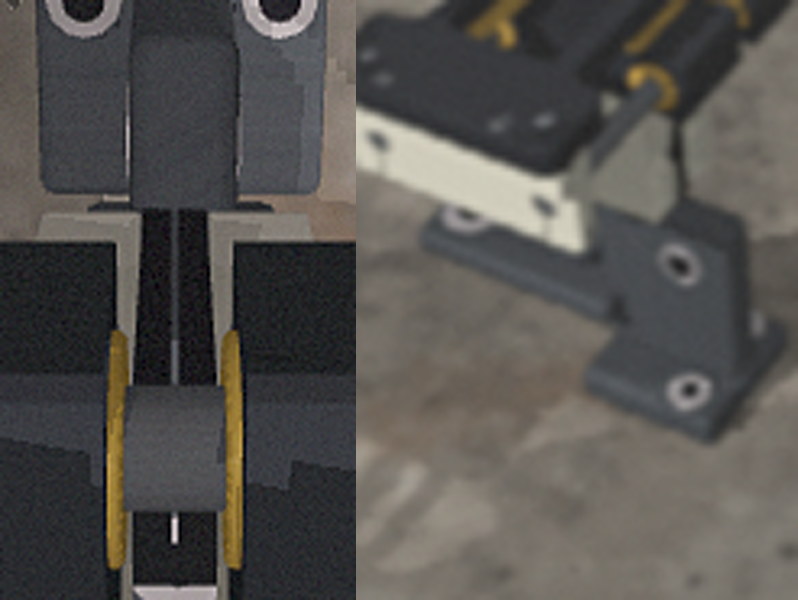

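Run:
```python
from h import *
s=dict(np.load('/tmp/w1.npz'));W=world(s)
for nm,(u0,u1,v0,v1) in dict(L=(165,215,278,396),R=(424,475,278,396)).items():
    w=W[v0:v1,u0:u1].reshape(-1,3);q=w[w[:,2]>.15];print(nm,len(q),np.percentile(q,[1,25,50,75,99],axis=0).round(3).tolist())
t=dict(np.load('/tmp/w2.npz'));W=world(t)
for nm,(u0,u1,v0,v1) in dict(L=(205,245,278,396),R=(392,430,278,396)).items():
    w=W[v0:v1,u0:u1].reshape(-1,3);q=w[w[:,2]>.15];print(nm,len(q),np.percentile(q,[1,25,50,75,99],axis=0).round(3).tolist())
s=shot('wrist');W=world(s);w=W[278:390,296:344].reshape(-1,3);q=w[(w[:,2]>.078)];print(np.percentile(q,[0.5,5,25,50,75,99],axis=0).round(3).tolist())
b=shot('side');Wb=world(b);k=(Wb[...,2]>.076)&(Wb[...,2]<.13)&(abs(Wb[...,1]-.275)<.02)&(abs(Wb[...,0]-.55)<.03)
v,u=np.nonzero(k);print(np.c_[u,v].min(0),np.c_[u,v].max(0))
for uu in range(268,296,4): print(uu,[tuple((Wb[vv,uu]*1000).round().astype(int)) for vv in range(300,342,5)])
```

```text
L 4903 [[0.498, 0.212, 0.287], [0.501, 0.222, 0.304], [0.52, 0.225, 0.326], [0.523, 0.241, 0.368], [0.54, 0.247, 0.37]]
R 5081 [[0.498, 0.291, 0.288], [0.501, 0.297, 0.305], [0.519, 0.313, 0.326], [0.523, 0.316, 0.368], [0.539, 0.326, 0.37]]
L 4066 [[0.48, 0.227, 0.393], [0.483, 0.235, 0.41], [0.501, 0.238, 0.432], [0.505, 0.248, 0.473], [0.521, 0.253, 0.476]]
R 3764 [[0.478, 0.284, 0.393], [0.482, 0.288, 0.41], [0.499, 0.3, 0.432], [0.503, 0.302, 0.474], [0.519, 0.31, 0.476]]
[[0.511, 0.262, 0.08], [0.512, 0.265, 0.085], [0.519, 0.266, 0.108], [0.523, 0.27, 0.156], [0.541, 0.273, 0.161], [0.557, 0.277, 0.167]]
[268 304] [293 329]
268 [(np.int64(542), np.int64(305), np.int64(151)), (np.int64(510), np.int64(346), np.int64(187)), (np.int64(510), np.int64(348), np.int64(178)), (np.int64(516), np.int64(341), np.int64(160)), (np.int64(620), np.int64(218), np.int64(1)), (np.int64(571), np.int64(278), np.int64(61)), (np.int64(572), np.int64(279), np.int64(49)), (np.int64(573), np.int64(279), np.int64(37)), (np.int64(566), np.int64(289), np.int64(37))]
272 [(np.int64(535), np.int64(305), np.
[... 1785 characters left out ...]
int64(94)), (np.int64(539), np.int64(261), np.int64(85)), (np.int64(586), np.int64(200), np.int64(1)), (np.int64(531), np.int64(274), np.int64(76)), (np.int64(527), np.int64(281), np.int64(72)), (np.int64(528), np.int64(280), np.int64(59)), (np.int64(530), np.int64(279), np.int64(46))]
292 [(np.int64(610), np.int64(148), np.int64(3)), (np.int64(602), np.int64(160), np.int64(2)), (np.int64(594), np.int64(173), np.int64(2)), (np.int64(587), np.int64(183), np.int64(0)), (np.int64(579), np.int64(195), np.int64(0)), (np.int64(525), np.int64(270), np.int64(76)), (np.int64(519), np.int64(280), np.int64(75)), (np.int64(521), np.int64(279), np.int64(62)), (np.int64(522), np.int64(278), np.int64(49))]
```

The wrist and side views agree. The fingertips are actually about 24.5 mm above the reported TCP, where the description says 14 mm below. The tool z reads about 38.5 mm low, and the jaws shut just above the web. I'll open, go down to a reported z of about 0.017 (tips at about 41 mm) and close again.

```bash
for i in 1 2; do python3 -m handwheel '[[[0,0,0],[0,0,0]],[[0,0,0],[0,0,0]],[[0,0,0],[0,0,0]],[[0,0,0],[0,0,0]],[[0,0,0],[0,0,0]]]' -0.2; done
python3 -m handwheel '[[[0,0.002,0.05],[0,0,0]],[[0,0.002,0.1],[0,0,0]],[[0,0.002,0.15],[0,0,0]],[[0,0.002,0.185],[0,0,0]],[[0,0.002,0.185],[0,0,0]]]'
python3 -m handwheel '[[[0,0,0],[0,0,0]],[[0,0,0],[0,0,0]],[[0,0,0],[0,0,0]],[[0,0,0],[0,0,0]]]'
```

```text
clock: 10.72
tool_pos: [0.5503, 0.2704, 0.0549]
orientation: [-180.0, 0.0, 91.5]
force: [0.7, 0.6, -0.5]
opening: 0.028
clock: 11.13
tool_pos: [0.5503, 0.2704, 0.055]
orientation: [180.0, 0.0, 91.5]
force: [-0.7, 0.0, -0.3]
opening: 0.0518
clock: 11.55
tool_pos: [0.5494, 0.2693, 0.0153]
orientation: [-179.8, 0.1, 91.5]
force: [-0.4, 0.3, 1.1]
opening: 0.0524
clock: 11.88
tool_pos: [0.551, 0.2706, 0.0185]
orientation: [180.0, -0.0, 91.5]
force: [-0.2, 1.0, 0.5]
opening: 0.0521
```

```bash
for i in 1 2; do python3 -m handwheel '[[[0,0,0],[0,0,0]],[[0,0,0],[0,0,0]],[[0,0,0],[0,0,0]],[[0,0,0],[0,0,0]],[[0,0,0],[0,0,0]]]' 1; done
python3 m.py w3.png .58 .27
```

```text
clock: 12.3
tool_pos: [0.5508, 0.2704, 0.018]
orientation: [180.0, -0.0, 91.5]
force: [-0.1, -0.9, -0.2]
opening: 0.0246
clock: 12.72
tool_pos: [0.5508, 0.2705, 0.018]
orientation: [180.0, -0.0, 91.5]
force: [-1.1, 1.1, 1.0]
opening: 0.0138
0.008 [ 265  205  108   78 5263] [0.53304877 0.27028974 0.01157098] ((536.8368530273438, 269.58294677734375), (37.61418914794922, 49.99881362915039), 1.7916343212127686)
0.03 [ 285  375   68   38 1444] [0.60575881 0.27156571 0.03426266] ((601.9454956054688, 271.3697204589844), (22.68696403503418, 31.79781150817871), 1.604809045791626)
0.07 [ 273  255   92   79 4018] [0.53471534 0.26940566 0.07423017] ((534.93603515625, 267.2231750488281), (29.938844680786133, 27.51679039001465), 27.16815185546875)
[0.55076195 0.27049644 0.01796884] [ 1.79995405e+02 -6.24849122e-03  9.15292387e+01] 0.013730939031820986
```

Gripped: the opening reads 13.7 mm, which matches the web. I'll lift and carry it part-way, then look at the block from closer.

```bash
python3 -m handwheel '[[[0,0,-0.03],[0,0,0]],[[0,0,-0.09],[0,0,0]],[[0,0,-0.15],[0,0,0]],[[0,0,-0.22],[0,0,0]],[[0,0,-0.3],[0,0,0]]]'
python3 -m handwheel '[[[0,0,-0.07],[0,0,0]],[[0,0,-0.14],[0,0,0]],[[-0.05,0,-0.2],[0,0,0]],[[-0.15,0,-0.25],[0,0,0]],[[-0.25,0,-0.3],[0,0,0]]]'
python3 -m handwheel '[[[-0.1,0,0],[0,0,0.004]],[[-0.2,0,0],[0,0,0.008]],[[-0.3,0,0],[0,0,0.012]],[[-0.38,0,0],[0,0,0.0139]],[[-0.4,0,0],[0,0,0.0139]]]'
python3 -m handwheel '[[[0,0,0],[0,0,0]],[[0,0,0],[0,0,0]],[[0,0,0],[0,0,0]]]'
cat > blk.py <<'E'
from h import *
def blk(s,cx=.601,cy=.034):
    W=world(s);m=((W[...,2]>.021)&(W[...,2]<.030)&(abs(W[...,0]-cx)<.045)&(abs(W[...,1]-cy)<.055)).astype(np.uint8)
    cs,_=cv2.findContours(m,0,1);k=max(cs,key=cv2.contourArea)[:,0]
    p=np.array([ray(s,a,b,.025)[:2] for a,b in k]);return k.min(0),k.max(0),cv2.minAreaRect((p*1000).astype(np.float32))
E
python3 - <<'E'
from blk import *
s=shot('wrist','w4.png');np.savez('/tmp/w4.npz',**s);print(blk(s))
t=shot('top');print(blk(t));o=get_obs();print(o['tool_pos'],o['orientation'],o['force'],o['opening'])
E
```

```text
clock: 13.18
tool_pos: [0.5497, 0.2696, 0.0777]
orientation: [-179.9, 0.1, 91.5]
force: [-0.2, 0.2, -4.1]
opening: 0.0137
clock: 13.6
tool_pos: [0.5513, 0.2196, 0.1382]
orientation: [-179.9, 0.0, 91.6]
force: [-0.1, -0.4, -4.0]
opening: 0.0135
clock: 14.02
tool_pos: [0.5533, 0.1376, 0.1378]
orientation: [-179.9, 0.0, 86.4]
force: [-0.2, 0.7, -4.8]
opening: 0.0139
clock: 14.27
tool_pos: [0.5542, 0.1409, 0.1379]
orientation: [-180.0, -0.0, 86.6]
force: [-0.1, -0.4, -3.2]
opening: 0.0137
(array([126, 251], dtype=int32), array([229, 295], dtype=int32), ((592.3457641601562, 32.59852981567383), (76.43392181396484, 34.77764892578125), 89.09561157226562))
(array([279, 229], dtype=int32), array([310, 250], dtype=int32), ((600.9510498046875, 34.25940704345703), (73.50923156738281, 49.870338439941406), 88.96949005126953))
[0.55419203 0.14115175 0.13783723] [-1.79990577e+02  1.73068841e-03  8.65737246e+01] [-0.72246863  0.43582916 -4.27957087] 0.01387688975032571
```

View pics/w4.png

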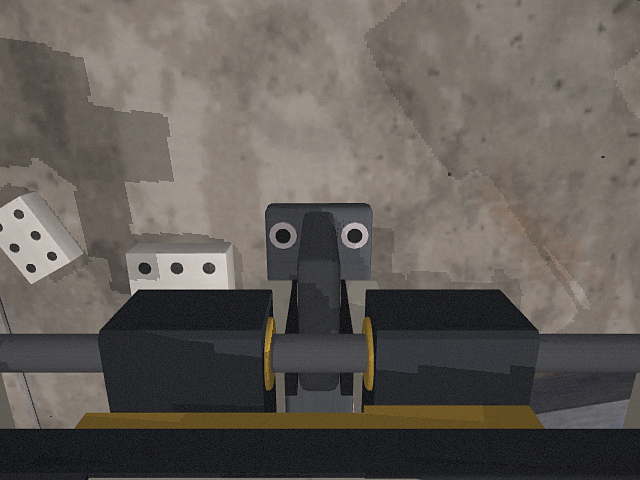

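The wrist view shows the bracket hanging level in the jaws, with the block's near half at (180,270). I'll get the block yaw precisely from hole centroids and edge fits in the saved frames.

Run:
```python
from h import *
L=[('w1','/tmp/w1.npz'),('w2','/tmp/w2.npz'),('w4','/tmp/w4.npz'),('top','/tmp/top0.npz')]
for nm,f in L:
    s=dict(np.load(f));W=world(s);g=cv2.cvtColor(s['color'],cv2.COLOR_RGB2GRAY)
    roi=((abs(W[...,0]-.601)<.03)&(abs(W[...,1]-.034)<.042)&(W[...,2]>.015)&(W[...,2]<.035)).astype(np.uint8)
    cs,_=cv2.findContours(roi,0,2);k=max(cs,key=cv2.contourArea);hull=cv2.convexHull(k);full=np.zeros_like(g);cv2.fillConvexPoly(full,hull,1)
    full=cv2.erode(full,np.ones((3,3)))
    thr=100;d=((g<thr)&(full>0)).astype(np.uint8);n,l,st,c=cv2.connectedComponentsWithStats(d)
    H=[]
    for i in range(1,n):
        if st[i,4]<6: continue
        w=(255-g.astype(float))*(cv2.dilate((l==i).astype(np.uint8),np.ones((3,3)))>0);w-=0
        v,u=np.nonzero(l==i);H.append(ray(s,u.mean(),v.mean(),.025)[:2]*1000)
    H=np.array(H);print(nm,H.round(1).tolist())
    if len(H)==6:
        print(' centre',H.mean(0).round(1),end=' ')
        H=H[H[:,0].argsort()]
        for r in(H[:3],H[3:]): print('row dir',np.degrees(np.arctan(-np.polyfit(r[:,1],r[:,0],1)[0])).round(2),end=' ')
    # near edge of the top: first bright-top row per column
    if nm!='top':
        m=(W[...,2]>.0215)&(W[...,2]<.029)&(abs(W[...,1]-.034)<.05)&(abs(W[...,0]-.59)<.04)
        cols=[u for u in range(640) if m[:,u].sum()>5]; cols=cols[4:-4]
        p=np.array([ray(s,u,m[:,u].argmax()-.5,.025)[:2] for u in cols])*1000
        a=np.polyfit(p[:,1],p[:,0],1);print('near edge x at y34 %.1f yaw %.2f'%(np.polyval(a,34),-np.degrees(np.arctan(a[0]))),'y range',p[:,1].min(),p[:,1].max())
```

```text
w1 [[575.8, 36.8], [587.6, 8.3], [589.1, 32.2], [590.4, 56.1], [613.6, 6.8], [615.1, 30.8], [616.5, 54.6]]
near edge x at y34 576.3 yaw -3.69 y range 1.5106284626917876 69.91387989788545Traceback (most recent call last):
  File "<stdin>", line 6, in <module>
ValueError: max() iterable argument is empty
```

The block centre is about (0.601, 0.0335) with yaw −3.45°, and the held bracket is already at about −3.4°. I'll move over the spot.

```bash
python3 -m handwheel '[[[-0.1,0,0],[0,0,0]],[[-0.24,0,0],[0,0,0]],[[-0.38,-0.005,0],[0,0,0]],[[-0.48,-0.005,0],[0,0,0]],[[-0.524,-0.005,0],[0,0,0]]]'
python3 -m handwheel '[[[0,0,0.08],[0,0,0]],[[0,0,0.16],[0,0,0]],[[0,0,0.24],[0,0,0]],[[0,0,0.31],[0,0,0]],[[0,0,0.35],[0,0,0]]]'
python3 -m handwheel '[[[0,0,0],[0,0,0]],[[0,0,0],[0,0,0]],[[0,0,0],[0,0,0]],[[0,0,0],[0,0,0]]]'
python3 - <<'E'
from h import *
s=shot('wrist');np.savez('/tmp/w5.npz',**s);W=world(s);o=get_obs();p=o['tool_pos'];print(p,o['orientation'],o['force'])
dz=p[2]-.018
# foot top and foot rear edge, arm tip
for lo,hi in((.009,.015),(.0325,.038)):
    m=((W[...,2]>dz+lo)&(W[...,2]<dz+hi)&(abs(W[...,1]-.035)<.05)&(abs(W[...,0]-.58)<.1)).astype(np.uint8);n,l,st,c=cv2.connectedComponentsWithStats(m)
    i=1+st[1:,4].argmax();q=W[l==i];print(st[i],np.median(q,0),cv2.minAreaRect((q[:,:2]*1000).astype(np.float32)),q.min(0),q.max(0))
E
```

```text
clock: 14.78
tool_pos: [0.5463, 0.0344, 0.1379]
orientation: [-180.0, 0.0, 86.5]
force: [0.1, -0.1, -3.5]
opening: 0.0136
clock: 15.2
tool_pos: [0.5462, 0.0364, 0.0663]
orientation: [-179.9, 0.0, 86.6]
force: [0.3, 0.3, -4.2]
opening: 0.0138
clock: 15.53
tool_pos: [0.5476, 0.0363, 0.069]
orientation: [179.9, -0.0, 86.5]
force: [0.7, 0.6, -4.1]
opening: 0.0137
[0.54751131 0.03625955 0.06889967] [ 1.79911735e+02 -3.68999766e-02  8.65396284e+01] [-0.54931767 -0.25738043 -4.25913262]
[ 265  206  108   77 5121] [0.53018438 0.03885549 0.06255146] ((533.8675537109375, 36.66120910644531), (49.786922454833984, 37.4447135925293), 86.69214630126953) [0.51394999 0.01093349 0.05990102] [0.55357019 0.06223016 0.0658681 ]
[ 285  375   68   38 1423] [0.60243562 0.03267226 0.08534808] ((598.3621215820312, 32.99967956542969), (31.562023162841797, 21.879758834838867), 85.70435333251953) [0.58673139 0.01682568 0.08346746] [0.61007663 0.04823447 0.08743937]
```

```bash
python3 -m handwheel '[[[0.004,-0.004,0.04],[0,0,0]],[[0.004,-0.004,0.09],[0,0,0]],[[0.004,-0.004,0.14],[0,0,0]],[[0.004,-0.004,0.18],[0,0,0]],[[0.004,-0.004,0.2],[0,0,0]]]'
python3 -m handwheel '[[[0,0,0],[0,0,0]],[[0,0,0],[0,0,0]],[[0,0,0],[0,0,0]],[[0,0,0],[0,0,0]]]'
python3 -m handwheel '[[[0,0,0.008],[0,0,0]],[[0,0,0.016],[0,0,0]],[[0,0,0.024],[0,0,0]],[[0,0,0.03],[0,0,0]],[[0,0,0.03],[0,0,0]]]'
python3 -m handwheel '[[[0,0,0],[0,0,0]],[[0,0,0],[0,0,0]],[[0,0,0],[0,0,0]],[[0,0,0],[0,0,0]]]'
```

```text
clock: 16.0
tool_pos: [0.545, 0.0363, 0.026]
orientation: [-179.9, 0.1, 86.5]
force: [0.0, 0.7, -4.0]
opening: 0.0138
clock: 16.33
tool_pos: [0.5465, 0.0369, 0.0284]
orientation: [180.0, -0.0, 86.5]
force: [0.4, -0.6, -3.9]
opening: 0.0138
clock: 16.75
tool_pos: [0.5459, 0.0367, 0.0217]
orientation: [-180.0, 0.0, 86.5]
force: [-0.2, -0.5, -4.3]
opening: 0.0138
clock: 17.08
tool_pos: [0.5462, 0.0368, 0.022]
orientation: [180.0, -0.0, 86.5]
force: [0.2, 0.8, -3.8]
opening: 0.0136
```

```bash
python3 -m handwheel '[[[0,0.001,0.003],[0,0,0]],[[0,0.001,0.006],[0,0,0]],[[0,0.001,0.01],[0,0,0]],[[0,0.001,0.012],[0,0,0]],[[0,0.001,0.012],[0,0,0]]]'
python3 -m handwheel '[[[0,0,0.001],[0,0,0]],[[0,0,0.003],[0,0,0]],[[0,0,0.005],[0,0,0]],[[0,0,0.005],[0,0,0]],[[0,0,0.005],[0,0,0]]]'
```

```text
clock: 17.5
tool_pos: [0.5462, 0.0367, 0.0194]
orientation: [-180.0, 0.0, 86.5]
force: [-0.1, -1.3, -4.4]
opening: 0.0137
clock: 17.92
tool_pos: [0.5463, 0.0367, 0.0185]
orientation: [-180.0, 0.0, 86.5]
force: [-0.6, 0.1, -2.9]
opening: 0.0137
```

Contact is beginning. I'll use finer steps.

```bash
python3 -m handwheel '[[[0,0,0.001],[0,0,0]],[[0,0,0.002],[0,0,0]],[[0,0,0.003],[0,0,0]],[[0,0,0.003],[0,0,0]],[[0,0,0.003],[0,0,0]]]'
python3 -m handwheel '[[[0,0,0.001],[0,0,0]],[[0,0,0.002],[0,0,0]],[[0,0,0.002],[0,0,0]],[[0,0,0.002],[0,0,0]]]'
python3 - <<'E'
from h import *
f=[]
for i in range(4):
    shot('wrist');o=get_obs();f.append(np.r_[o['force'],o['moment'],o['tool_pos']*1000])
print(np.mean(f,0).round(2))
E
```

```text
clock: 18.33
tool_pos: [0.5463, 0.0368, 0.0181]
orientation: [180.0, -0.0, 86.5]
force: [-0.3, 0.6, -2.6]
opening: 0.0142
clock: 18.67
tool_pos: [0.5463, 0.0367, 0.0179]
orientation: [180.0, -0.0, 86.5]
force: [-3.3, 0.8, 4.7]
opening: 0.0136
[-4.130e+00  4.900e-01  5.940e+00  1.400e-01  1.230e+00 -0.000e+00
  5.463e+02  3.676e+01  1.792e+01]
```

Seated: the force went from −4 to about +6 N, so it's resting. I'll open fully.

```bash
python3 -m handwheel '[[[0,0,-0.001],[0,0,0]],[[0,0,-0.001],[0,0,0]]]'
for i in 1 2; do python3 -m handwheel '[[[0,0,0],[0,0,0]],[[0,0,0],[0,0,0]],[[0,0,0],[0,0,0]],[[0,0,0],[0,0,0]],[[0,0,0],[0,0,0]]]' -0.2; done
python3 -m handwheel '[[[0,0,-0.1],[0,0,0]],[[0,0,-0.25],[0,0,0]],[[0,0,-0.45],[0,0,0]],[[0,0,-0.65],[0,0,0]],[[0,0,-0.85],[0,0,0]]]'
python3 -m handwheel '[[[0,-0.1,-0.1],[0,0,0]],[[0,-0.25,-0.2],[0,0,0]],[[0,-0.25,-0.2],[0,0,0]],[[0,-0.25,-0.2],[0,0,0]],[[0,-0.25,-0.2],[0,0,0]]]'
cat > chk.py <<'E'
from blk import *
import sys
s=shot('wrist',sys.argv[1]);np.savez('/tmp/wc.npz',**s);W=world(s)
for lo,hi in((.009,.015),(.031,.039),(.071,.079)):
    m=((W[...,2]>lo)&(W[...,2]<hi)&(abs(W[...,1]-.035)<.05)&(abs(W[...,0]-.58)<.1)).astype(np.uint8);n,l,st,c=cv2.connectedComponentsWithStats(m)
    i=1+st[1:,4].argmax();q=W[l==i];A=np.c_[q[:,:2]-q[:,:2].mean(0),np.ones(len(q))];pl=np.linalg.lstsq(A,q[:,2],rcond=None)[0]
    print(st[i],'z %.4f tilt deg'%pl[2],np.degrees(pl[:2]).round(2),cv2.minAreaRect((q[:,:2]*1000).astype(np.float32)))
m=((W[...,2]>.0215)&(W[...,2]<.029)&(abs(W[...,0]-.601)<.045)&(abs(W[...,1]-.034)<.055));q=W[m];print('block',len(q),cv2.minAreaRect((q[:,:2]*1000).astype(np.float32)))
o=get_obs();print(o['clock'],o['tool_pos'],o['orientation'],o['force'],o['opening'])
E
python3 chk.py w6.png
```

```text
clock: 19.03
tool_pos: [0.5463, 0.0367, 0.0179]
orientation: [180.0, -0.0, 86.5]
force: [-3.7, 0.1, 5.5]
opening: 0.0143
clock: 19.45
tool_pos: [0.5464, 0.0368, 0.0177]
orientation: [180.0, 0.0, 86.5]
force: [-0.3, -0.2, 0.6]
opening: 0.0415
clock: 19.87
tool_pos: [0.5463, 0.0367, 0.0178]
orientation: [180.0, -0.0, 86.5]
force: [-0.5, -0.2, -0.7]
opening: 0.0528
clock: 20.28
tool_pos: [0.5458, 0.0365, 0.1896]
orientation: [-180.0, 0.0, 86.5]
force: [1.6, 0.4, -0.3]
opening: 0.0528
clock: 20.7
tool_pos: [0.4963, 0.0399, 0.2278]
orientation: [180.0, -0.0, 86.5]
force: [0.3, 0.0, 0.5]
opening: 0.0527
[ 293  204   51   48 1621] z 0.0116 tilt deg [-0.43 -0.  ] ((538.3681030273438, 36.742332458496094), (49.595664978027344, 48.777488708496094), 86.47303009033203)
[ 302  253   34   73 1904] z 0.0342 tilt deg [0.26 0.15] ((594.8431396484375, 33.36552047729492), (31.745771408081055, 76.13492584228516), 86.21025085449219)
[310 223  17  56 902] z 0.0740 tilt deg [0.24 0.04] ((539.6356201171875, 36.45799255371094), (13.533032417297363, 49.277122497558594), 86.86865234375)
block 1978 ((591.6517944335938, 31.859359741210938), (74.95585632324219, 70.12838745117188), 86.67259979248047)
20.75 [0.49635557 0.03976797 0.2271277 ] [-1.79958004e+02  1.30779217e-02  8.65249481e+01] [ 0.24998686  0.18872388 -0.89294337] 0.05276184366301371
```

View pics/w6.png

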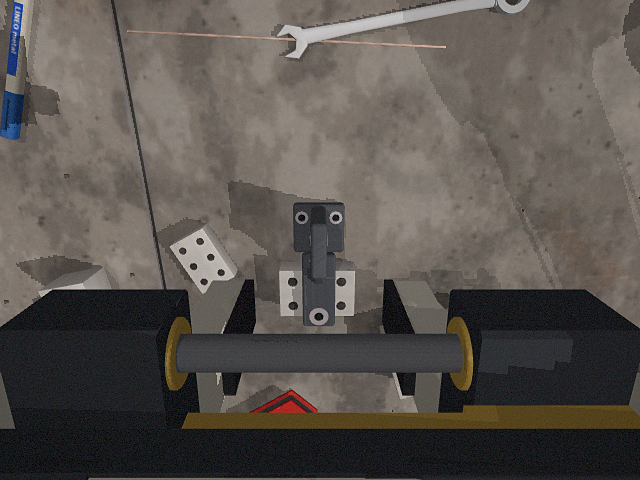

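The bracket sits level at (319,265), straddling the block at (316,291). I'll check the block's position relative to the arm and work out the press move.

Run:
```python
from h import *
s=dict(np.load('/tmp/wc.npz'));W=world(s)
m=((W[...,2]>.021)&(W[...,2]<.030)&(abs(W[...,0]-.601)<.05)&(abs(W[...,1]-.034)<.06)&(abs(W[...,1]-.0335)>.019))
q=W[m][:,:2]*1000
q=q[q[:,0]>568];r=cv2.minAreaRect(q.astype(np.float32));print('block',len(q),r)
o=get_obs();p=o['tool_pos'];R=Ro.from_euler('xyz',o['orientation'],degrees=True)
print('delta tool mm to pad',R.inv().apply(np.array([.6003,.0330,p[2]])-p)*1000)
```

```text
block 1718 ((601.65185546875, 31.27796173095703), (74.95585632324219, 50.09450912475586), 86.67259979248047)
delta tool mm to pad [-4.55043282e-01  1.04163513e+02 -7.62453160e-02]
```

Run:
```python
from h import *
a=dict(np.load('/tmp/top0.npz'));b=shot('top')
for nm,s in(('before',a),('after',b)):
    g=cv2.cvtColor(s['color'],cv2.COLOR_RGB2GRAY).astype(float)
    # block right end strip (image right half of block, away from bracket): edges by half-level crossings
    r=[]
    for v in range(234,246): 
        x=g[v,305:322]; i=np.argmin(np.diff(x)); r.append(305+i+.5)
    e=[]
    for u in range(303,311):
        x=g[222:236,u]; y=g[244:262,u]; e.append((222+np.argmax(np.diff(x))+.5,244+np.argmin(np.diff(y))+.5))
    l=[272+np.argmax(np.diff(g[v,272:288]))+.5 for v in range(234,246)]
    print(nm,'left',np.mean(l),'right',np.mean(r),'top/bottom',np.mean(e,0))
p=[x['color'][228:254,300:318].astype(np.float32).mean(2) for x in(a,b)]
print(cv2.phaseCorrelate(p[0],p[1],cv2.createHanningWindow((18,26),5)))
```

```text
before left 280.8333333333333 right 310.5833333333333 top/bottom [229.5 250.5]
after left 278.9166666666667 right 310.6666666666667 top/bottom [229.375 250.5  ]
((-0.07047805319889555, 0.48906273019892765), 1.0191741818753781)
```

The block hasn't moved in the top view, and the pad lies within about 2 mm of its centre. Next I'll shut the fingers, go over the pad and descend for the light press (contact expected at reported z ≈ 0.0105).

```bash
python3 -m handwheel '[[[-0.002,0.1,0],[0,0,0]],[[-0.002,0.25,0],[0,0,0]],[[-0.002,0.4,0],[0,0,0]],[[-0.002,0.5,0],[0,0,0]],[[-0.002,0.523,0],[0,0,0]]]' 1
python3 -m handwheel '[[[0,0,0.08],[0,0,0]],[[0,0,0.2],[0,0,0]],[[0,0,0.32],[0,0,0]],[[0,0,0.44],[0,0,0]],[[0,0,0.5],[0,0,0]]]'
python3 -m handwheel '[[[0,0,0.06],[0,0,0]],[[0,0,0.14],[0,0,0]],[[0,0,0.22],[0,0,0]],[[0,0,0.28],[0,0,0]],[[0,0,0.3],[0,0,0]]]'
python3 -m handwheel '[[[0,0,0],[0,0,0]],[[0,0,0],[0,0,0]],[[0,0,0],[0,0,0]],[[0,0,0],[0,0,0]],[[0,0,0],[0,0,0]]]'
```

```text
clock: 21.22
tool_pos: [0.6034, 0.0325, 0.2248]
orientation: [-179.8, 0.1, 86.5]
force: [0.7, 0.5, -0.7]
opening: 0.0247
clock: 21.63
tool_pos: [0.5987, 0.0324, 0.1232]
orientation: [-179.7, 0.1, 86.5]
force: [-1.7, 0.5, -0.1]
opening: 0.0003
clock: 22.05
tool_pos: [0.5989, 0.0324, 0.0643]
orientation: [-179.7, 0.1, 86.5]
force: [0.1, 0.1, -0.0]
opening: 0.0004
clock: 22.47
tool_pos: [0.6012, 0.0332, 0.0685]
orientation: [179.9, -0.0, 86.5]
force: [-0.2, 0.4, 0.3]
opening: 0.0004
```

```bash
python3 -m handwheel '[[[0,0,0.05],[0,0,0]],[[0,0,0.1],[0,0,0]],[[0,0,0.15],[0,0,0]],[[0,0,0.19],[0,0,0]],[[0,0,0.21],[0,0,0]]]'
python3 -m handwheel '[[[0,0,0],[0,0,0]],[[0,0,0],[0,0,0]],[[0,0,0],[0,0,0]],[[0,0,0.005],[0,0,0]],[[0,0,0.01],[0,0,0]]]'
python3 -m handwheel '[[[0,0,0.005],[0,0,0]],[[0,0,0.01],[0,0,0]],[[0,0,0.015],[0,0,0]],[[0,0,0.02],[0,0,0]],[[0,0,0.02],[0,0,0]]]'
python3 -m handwheel '[[[0,0,0],[0,0,0]],[[0,0,0],[0,0,0]],[[0,0,0],[0,0,0]]]'
```

```text
clock: 22.88
tool_pos: [0.5996, 0.0327, 0.0236]
orientation: [-179.9, 0.1, 86.5]
force: [-0.2, -0.3, -0.5]
opening: 0.0006
clock: 23.3
tool_pos: [0.6012, 0.0331, 0.0243]
orientation: [179.9, -0.0, 86.5]
force: [0.1, 0.2, 0.4]
opening: 0.0002
clock: 23.72
tool_pos: [0.6006, 0.033, 0.0195]
orientation: [-180.0, 0.0, 86.5]
force: [0.0, 0.0, 0.6]
opening: 0.0007
clock: 23.97
tool_pos: [0.6008, 0.0331, 0.0198]
orientation: [180.0, -0.0, 86.5]
force: [-0.3, 0.5, 0.4]
opening: 0.0007
```

```bash
python3 -m handwheel '[[[0,0,0.008],[0,0,0]],[[0,0,0.016],[0,0,0]],[[0,0,0.024],[0,0,0]],[[0,0,0.032],[0,0,0]],[[0,0,0.035],[0,0,0]]]'
python3 -m handwheel '[[[0,0,0.001],[0,0,0]],[[0,0,0.002],[0,0,0]],[[0,0,0.003],[0,0,0]],[[0,0,0.004],[0,0,0]],[[0,0,0.005],[0,0,0]]]'
```

```text
clock: 24.38
tool_pos: [0.6006, 0.033, 0.0127]
orientation: [-180.0, 0.0, 86.5]
force: [-2.8, 0.7, 6.7]
opening: 0.0003
clock: 24.8
tool_pos: [0.6007, 0.033, 0.0127]
orientation: [180.0, 0.0, 86.5]
force: [-5.0, 1.7, 11.1]
opening: 0.0008
```

Contact at 0.0127. At 11 N it doesn't yield. I'll hold briefly, then retreat straight up and re-check.

```bash
python3 -m handwheel '[[[0,0,0.001],[0,0,0]],[[0,0,0.001],[0,0,0]],[[0,0,0.001],[0,0,0]],[[0,0,0.001],[0,0,0]],[[0,0,0.001],[0,0,0]]]'
python3 -m handwheel '[[[0,0,-0.005],[0,0,0]],[[0,0,-0.02],[0,0,0]],[[0,0,-0.1],[0,0,0]],[[0,0,-0.25],[0,0,0]],[[0,0,-0.45],[0,0,0]]]'
python3 -m handwheel '[[[0,-0.1,-0.15],[0,0,0]],[[0,-0.3,-0.3],[0,0,0]],[[0,-0.45,-0.5],[0,0,0]],[[0,-0.52,-0.6],[0,0,0]],[[0,-0.52,-0.6],[0,0,0]]]' -0.2
python3 -m handwheel '[[[0,0,0],[0,0,0]],[[0,0,0],[0,0,0]],[[0,0,0],[0,0,0]],[[0,0,0],[0,0,0]],[[0,0,0],[0,0,0]]]'
python3 chk.py w7.png
python3 - <<'E'
from h import *
s=dict(np.load('/tmp/wc.npz'));W=world(s)
m=((W[...,2]>.021)&(W[...,2]<.030)&(abs(W[...,0]-.601)<.05)&(abs(W[...,1]-.034)<.06)&(abs(W[...,1]-.0335)>.019)&(W[...,0]>.568))
print('block',cv2.minAreaRect((W[m][:,:2]*1000).astype(np.float32)))
b=shot('side')['color'];cv2.imwrite('pics/fin.png',np.hstack([cv2.resize(s['color'][180:340,240:400],(400,400)),cv2.resize(b[210:340,250:380],(400,400))])[:,:,::-1])
E
```

```text
clock: 25.22
tool_pos: [0.6007, 0.033, 0.0127]
orientation: [180.0, 0.0, 86.5]
force: [-5.0, 0.4, 11.5]
opening: 0.0006
clock: 25.63
tool_pos: [0.5986, 0.0325, 0.0996]
orientation: [-179.7, 0.1, 86.5]
force: [0.9, 0.4, -0.1]
opening: 0.0006
clock: 26.05
tool_pos: [0.4968, 0.0397, 0.2288]
orientation: [179.5, -0.2, 86.6]
force: [1.7, -0.0, 1.1]
opening: 0.0283
clock: 26.47
tool_pos: [0.4969, 0.0391, 0.2202]
orientation: [-179.9, 0.1, 86.5]
force: [-0.3, 0.4, 0.7]
opening: 0.052
[ 294  205   52   50 1686] z 0.0115 tilt deg [-0.43 -0.02] ((538.5756225585938, 36.646934509277344), (49.60083770751953, 49.32899856567383), 87.52919006347656)
[ 303  256   34   74 1999] z 0.0342 tilt deg [ 0.33 -0.06] ((594.6431274414062, 33.27528381347656), (31.755651473999023, 76.23484802246094), 87.20926666259766)
[311 225  18  57 926] z 0.0740 tilt deg [ 0.55 -0.56] ((539.278564453125, 36.731266021728516), (13.933302879333496, 48.8767204284668), 86.9166259765625)
block 2029 ((591.8425903320312, 31.81414031982422), (74.91901397705078, 70.18550872802734), 86.73220825195312)
26.5167 [0.49691943 0.03913724 0.22034785] [-1.79876841e+02  6.79307044e-02  8.64996457e+01] [-0.42445779 -0.8101478  -0.96387643] 0.052289003185215316
block ((601.666259765625, 31.233905792236328), (74.95787048339844, 50.41434097290039), 86.62114715576172)
```

View pics/fin.png

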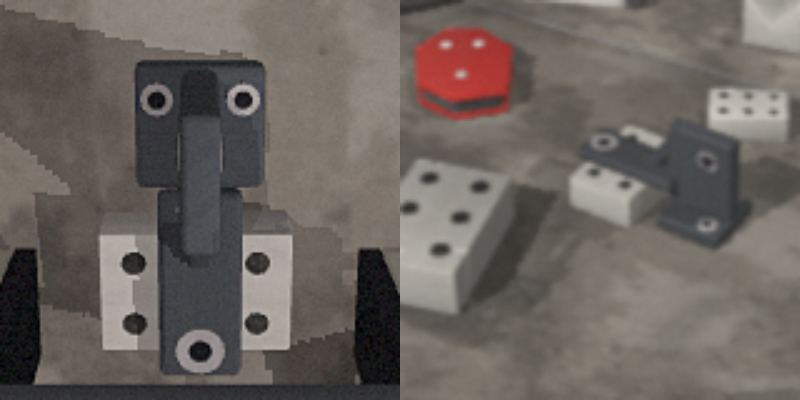

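The final view shows the bracket level across the block (arm at (200,290), block at (195,290)), unmoved by the press. Handing in.

```bash
python3 -c "
from plant import *
print(close_job())"
```

```text
the job is handed in; nothing more can be done
None
```

The job is handed in at about 26.6 s. The bracket sits on its foot with its arm across the middle-sized setting block, and the robot is clear of everything.

**Placing:** I set the bracket down with about 10 N of contact, let go, and pressed on the arm over the block with the shut fingertips at about 11 N. The height did not yield under the press. Before and after the press, the bracket and block poses agreed to about 0.4 mm, with a 1° difference in the fitted foot and arm angle.

**Last checks:**
- The bracket reads level to within about half a degree, which is measurement noise.
- The top view after the placing showed no clear movement of the block.
- The press pad is about 1–2 mm off the block's centre. The wrist and top views disagreed by about 2 mm on where that centre is, so I did not nudge it.

**What went wrong on the way:**
- The first two grasps closed on nothing. I lifted before the slow fingers had shut on the first.
- The reported tool height also turned out to be off. The cameras showed the fingertips about 24 mm above the reported TCP, where the description puts them 14 mm below it. I corrected for that from then on.
- Neither miss moved the bracket.

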